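# Turn the stamp rack to the round seal

## Robot

A 6-joint arm with a two-finger parallel gripper is mounted at the origin on the work surface. World frame = base frame: x ahead of the robot, y to its left, z up, the work surface at z = 0. Lengths are in m, angles in rad, forces in N, time in s.
With the tool pointing down it reaches from about 0.35 to 1 m from the base axis. Payload 7.1 kg.
Tool frame: the origin (TCP) lies between the finger pads; the fingertips stand 22 mm ahead of it and the grasp point (between the pads) lies 3 mm ahead of it; z points along the fingers, y is the line along which they close (so a half turn about z gives the same grasp; the last joint's range is limited). The gripper opens to 85 mm and grips with 20 to 120 N. Pads are 22 mm wide; open, the fingers measure 114 mm over their backs; the gripper's body (76 mm by 85 mm) begins 54 mm behind the grasp point. The pads swing forward as they close: fully open they stand 13 mm farther back than shut.
Start: joints at [-1.214, 0.423, 1.63, -0, 1.089, -0.019], TCP at [0.229, -0.581, 0.23] pointing down, gripper open.
Joint ranges: [-3, 3], [-0.9, 2.11], [0.09, 2.58], [-1.31, 4.45], [0.11, 2.69], [-2.54, 2.54]. Speed limits (rad/s): [2.39, 2.39, 3.01, 3.14, 3.14, 3.14].

## Interface

Orientations are given as a rotation vector (axis times angle).
In Python, from rig import manip gives the robot as it stands. The module is installed in compiled form; this text tells all that it offers. Calls block until the motion is done:
- manip.move_to(position, orientation): joint-space move of the TCP to a pose.
- manip.servo_line(position, orientation=None, rate=0.15): straight line of the TCP; orientation=None keeps the orientation; rate is the mean speed in m/s.
- manip.set_joints(angles): joint-space move.
- manip.command_gripper(opening, f_grip=None): finger opening in m; f_grip is the grip in N (None keeps the last); returns when the fingers have stopped.
- manip.hold(seconds).
- manip.solve_ik(position, orientation): joint angles nearest the present ones, or None.
- manip.camera(name): name is "side" or "top" or "wrist"; returns a dict with "image" (400x640x3 uint8, red, green, blue), "fx", "fy", "cx", "cy" (pixels), "k1" (the pictures are not rectified: a ray, as slopes to the right and down, at radius r is drawn at 1 + k1 r^2 times it, then the intrinsics apply), "cam_to_world" (4x4, takes a point from camera to world coordinates); the wrist camera has in their place "mount" (4x4, takes a point from camera to tool coordinates, whose origin is the TCP and whose axes are the flange's). Camera axes: x right, y down, z forward; pixel columns grow to the right and rows downward; lengths in m; the calibration is good to about 2 mm. A picture is of the moment at which its call begins: read the wrist's pose just before it. There is no depth.
A pose or a line that the arm cannot do raises manip.IKError and nothing moves.
- manip.sign_off(): hands the job in; it is judged then, once.
Readings, each from a call of its own:
- manip.get_time(): time.
- manip.get_joint_positions(): joint angles.
- manip.get_joint_vel(): joint speeds.
- manip.get_tau(): joint torques, N m.
- manip.get_position(): TCP position.
- manip.get_ee_rot(): TCP orientation.
- manip.get_contact_force(): force on the tool from outside, world axes, zero at the start.
- manip.get_torque(): the same for the moment, N m.
- manip.get_width(): finger opening in m.
- manip.get_grip_force(): force on a finger pad.
Only numpy, scipy, OpenCV 4.12 (cv2) and the standard library are available. Lean on these libraries where they do the work, as an engineer would, in place of code of your own. Each camera call takes 0.05 s, during which the arm holds its last target. There are 200 camera calls.

## Task

The round seal, the stamp with the big ball handle, is wanted next at the ink pad. Push on one of the bare arms of the stamp rack with a fingertip and turn the rack until the round seal's arm points straight at the ink pad, then draw the finger away and leave the rack standing there. Every stamp must stay hanging on its arm, none lifted or shaken off, and everything else on the desk, the ink pad included, stays where it is.

Things in the scene. Friction and masses are not known exactly. Their poses are not given: they have to be found in the camera images.
- stand: fixed round foot and post of the rubber-stamp rack (foot 116 mm across, 24 mm high; post 12 mm thick). Origin on the vertical axis about which the rack turns, at desk height. Its x axis points from that axis straight towards the middle of the ink pad, z is up.
- wheel: turning top of the rack: black hub 28 mm across (cap 19 mm above the arms) with five steel arms at 72 degrees like spokes. Turns either way about the upright axis, no stop or detent; bearing friction 0.05 N m, so it stands where it is left. Origin on the axis at the level of the arms' top faces, 140 mm above the desk; x along the round seal's arm.
- seal_arm (a point): middle of the bare bar of the seal's arm, on its top face, 45 mm from the axis; the other four arms are alike. The bar is 8 mm wide, 6 mm thick, bare on both sides from the hub to 73 mm from the axis; then a 23 mm wide fork out to 111 mm. Gap between neighbouring bars at 50 mm from the axis: 50 mm. Nothing but the 12 mm post is under the bars there for 50 mm down.
- seal_knob (a point): middle of the handle of the round seal: a dark wooden ball 36 mm across and 29 mm high above the arm, far bigger than the other four knobs; below the arm a handle and a round brass die 45 mm across. It hangs loose in its fork. This point is 14 mm above the arm's top (154 mm above the desk) and 90 mm from the rack's axis.
- stamp1_knob (a point): rectangular rubber stamp hanging loose on its own arm of the rack: slim wooden knob 21 mm across and 16 mm high above the arm, below it a handle and a 58 x 20 mm mount (underside 62 mm below the arm's top). This point is the middle of its knob, 8 mm above the arm's top, 90 mm from the rack's axis.
- stamp2_knob (a point): rectangular rubber stamp hanging loose on its own arm of the rack: slim wooden knob 21 mm across and 16 mm high above the arm, below it a handle and a 44 x 20 mm mount (underside 62 mm below the arm's top). This point is the middle of its knob, 8 mm above the arm's top, 90 mm from the rack's axis.
- stamp3_knob (a point): rectangular rubber stamp hanging loose on its own arm of the rack: slim wooden knob 21 mm across and 16 mm high above the arm, below it a handle and a 52 x 20 mm mount (underside 62 mm below the arm's top). This point is the middle of its knob, 8 mm above the arm's top, 90 mm from the rack's axis.
- stamp4_knob (a point): rectangular rubber stamp hanging loose on its own arm of the rack: slim wooden knob 21 mm across and 16 mm high above the arm, below it a handle and a 38 x 20 mm mount (underside 62 mm below the arm's top). This point is the middle of its knob, 8 mm above the arm's top, 90 mm from the rack's axis.
- ink_pad: open ink pad on the desk beside the rack: flat grey tin 75 x 110 mm, 15 mm high, with a dark pad, its lid (72 mm) standing open on the edge away from the rack. Loose; origin under its middle, 175 to 190 mm from the rack's axis, x across its short side away from the rack.
- tape_roll: loose roll of white tape lying flat near the rack, 92 mm across, 24 mm high; origin under its centre.
- ink_bottle: small white ink bottle near the rack, 38 mm across, 66 mm high; origin under its centre.
- stapler: black stapler near the rack, 150 x 36 mm, about 60 mm high; origin under its middle, x along it.
- card_case: flat white plastic card case near the rack, 72 x 105 x 18 mm; origin under its middle.
- tape_dispenser: heavy beige tape dispenser with a tape roll in it, 190 x 60 mm, 106 mm high; origin under its middle, x along it.
- pen_cup: dark pen cup 80 mm across, 100 mm high, pens up to 165 mm high; origin under its centre.
Things that resemble listed ones, but are neither listed nor needed, are in the scene too. What is shaped like the stand but brown or yellow is not meant.

How it is judged:
By the outcome, as a careful person would: the job done as asked, in the order asked, and still so for the second after the job is handed in, with the robot touching nothing.
It also fails if it takes over 42 s, if anything falls off the work surface, if the arm or the gripper's body presses on something with over 40 N, if the wrist force passes 120 N, or if a joint passes its speed limit or range.

## Working session

There is one attempt and no reset: what is moved stays moved. The work goes in short steps, each a Python script; the robot and the scene stay as the last script left them, time stands still between calls to the robot, and variables do not carry over. Pictures are saved under pics/ and viewed, at most 10 in all, crops included, and the job is handed in when it is done.

```bash
mkdir -p pics; cat > h.py <<'E'
import numpy as np, cv2
from rig import manip
def snap(n,f=None):
    c=manip.camera(n)
    if f: cv2.imwrite(f'pics/{f}.png',c['image'][:,:,::-1])
    return c
def ray(c,u,v,T=None):
    T=np.array(c['cam_to_world']) if T is None else T
    K=np.array([[c['fx'],0,c['cx']],[0,c['fy'],c['cy']],[0,0,1.]])
    d=np.array([(u-c['cx'])/c['fx'],(v-c['cy'])/c['fy']]);s=d.copy()
    for _ in range(30): s=d/(1+c['k1']*(s@s))
    return T[:3,3],T[:3,:3]@np.array([s[0],s[1],1])
def plane(c,u,v,z):
    o,d=ray(c,u,v);return o+d*(z-o[2])/d[2]
def proj(c,p):
    T=np.array(c['cam_to_world']);q=T[:3,:3].T@(np.array(p)-T[:3,3]);s=q[:2]/q[2];s=s*(1+c['k1']*(s@s))
    return np.array([c['fx']*s[0]+c['cx'],c['fy']*s[1]+c['cy']])
E
python3 - <<'E'
from h import *
for n in('top','side'):
    c=snap(n,n+'0'); print(n,c['fx'],c['cx'],c['cy'],c['k1'],np.round(c['cam_to_world'],3).tolist())
E
```

```text
top 369.91503948344115 319.5174276053859 203.84694542744305 -0.03373100145871887 [[-0.016, -0.985, 0.174, 0.373], [-1.0, 0.013, -0.015, 0.019], [0.012, -0.174, -0.985, 1.062], [0.0, 0.0, 0.0, 1.0]]
side 372.6445645327846 321.0870427384443 200.55776129941964 -0.016371851792570107 [[0.995, -0.064, 0.081, 0.463], [-0.103, -0.634, 0.766, -0.741], [0.003, -0.771, -0.637, 0.733], [0.0, 0.0, 0.0, 1.0]]
```

View pics/top0.png

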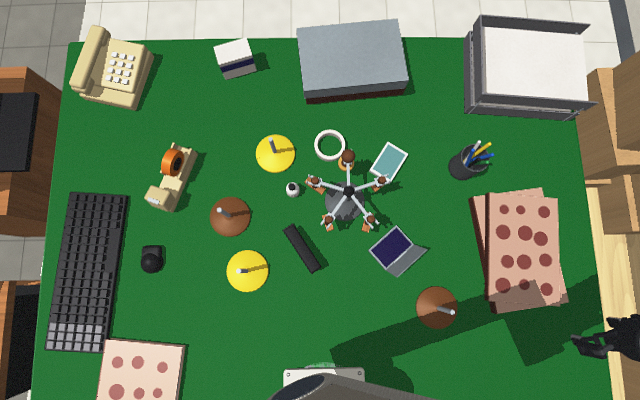

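View pics/side0.png

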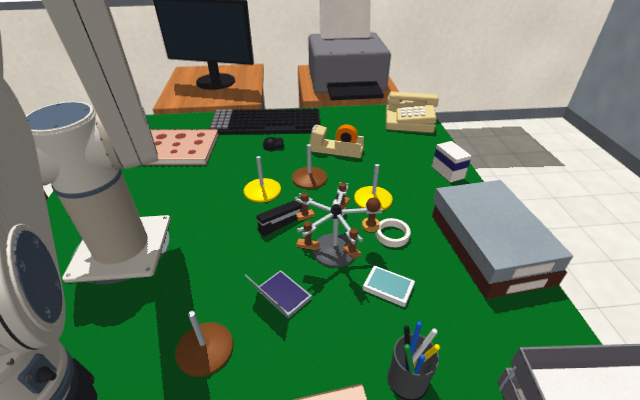

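The top view shows the hub near (348,191), the seal ball near (348,157) and the ink pad near (394,250), with the lid on its lower right. In the side view the hub is near (336,210), the seal near (373,205) and the pad near (284,292). Next I'll zoom in.

```bash
python3 - <<'E'
import cv2,numpy as np
a=cv2.imread('pics/top0.png')[140:285,280:440]; b=cv2.imread('pics/side0.png')[175:325,240:420]
a=cv2.resize(a,None,fx=5,fy=5,interpolation=cv2.INTER_CUBIC)[:600]; cv2.imwrite('pics/topz.png',cv2.resize(cv2.imread('pics/top0.png')[145:285,285:435],None,fx=4,fy=4,interpolation=cv2.INTER_CUBIC))
cv2.imwrite('pics/sidez.png',cv2.resize(b,None,fx=4,fy=4,interpolation=cv2.INTER_CUBIC))
E
```

```text
(no output)
```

View pics/topz.png

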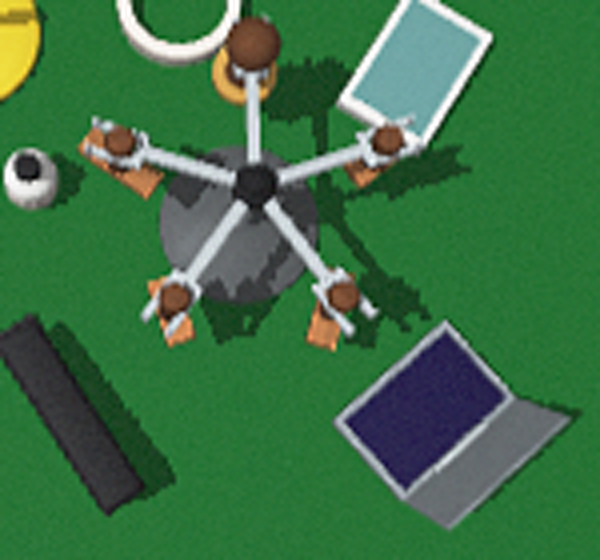

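View pics/sidez.png

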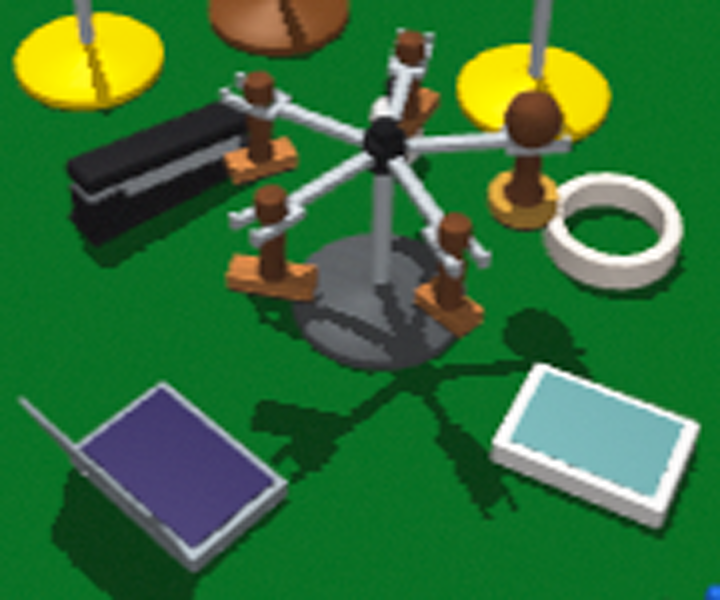

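```bash
cat > meas.py <<'E'
from h import *
def cen(img,lo,hi,box):
    h=cv2.cvtColor(img,cv2.COLOR_RGB2HSV);m=cv2.inRange(h,lo,hi);w=np.zeros_like(m);u0,v0,u1,v1=box;w[v0:v1,u0:u1]=255;m&=w
    n,l,s,c=cv2.connectedComponentsWithStats(m);i=1+np.argmax(s[1:,4]);p,_=cv2.findContours((l==i).astype(np.uint8),cv2.RETR_EXTERNAL,cv2.CHAIN_APPROX_NONE)
    return c[i],s[i,4],p[0][:,0]
E
python3 - <<'E'
from meas import *
top=snap('top');side=snap('side')
ti=lambda x,y:(285+(x+.5)/4-.5,145+(y+.5)/4-.5)
si=lambda x,y:(240+(x+.5)/4-.5,175+(y+.5)/4-.5)
hub=[plane(top,*ti(256,184),.155),plane(side,*si(383,138),.152)]
print('hub',np.round(hub,4).tolist())
H=np.mean(hub,0)
T=[(253,44,.154),(121,139,.150),(176,296,.150),(343,294,.150),(389,139,.150)]
S=[(534,119,.154),(410,45,.15),(258,88,.15),(270,202,.15),(455,231,.15)]
for a,b in zip(T,S):
    p=plane(top,*ti(*a[:2]),a[2]);q=plane(side,*si(*b[:2]),b[2])
    for x,h in((p,hub[0]),(q,hub[1])):
        d=x-h;print(np.round(x,4),'r %.4f ang %.1f'%(np.hypot(*d[:2]),np.degrees(np.arctan2(d[1],d[0]))))
for c,f,cs,box in((top,ti,[(336,421),(447,322),(513,397),(404,497)],(365,220,420,275)),(side,si,[(78,447),(163,384),(286,487),(193,560)],(250,265,315,320))):
    P=np.array([plane(c,*f(*k),.015) for k in cs]);print('tin',np.round(P.mean(0),4),np.round(np.linalg.norm(np.roll(P,-1,0)-P,axis=1),4))
    m,a,_=cen(c['image'],(112,60,30),(150,255,255),box);p=plane(c,*m,.013)
    for x in(P.mean(0),p):
        d=x-H;print('pad',np.round(x,4),a,'r %.4f ang %.1f'%(np.hypot(*d[:2]),np.degrees(np.arctan2(d[1],d[0]))))
print(manip.get_time(),manip.get_ee_rot())
E
```

```text
hub [[0.5661, -0.0676, 0.155], [0.567, -0.077, 0.152]]
[ 0.6578 -0.0685  0.154 ] r 0.0917 ang -0.6
[ 0.6595 -0.071   0.154 ] r 0.0927 ang 3.7
[0.5974 0.0167 0.15  ] r 0.0899 ang 69.6
[0.5968 0.0144 0.15  ] r 0.0961 ang 71.9
[ 0.4966 -0.0161  0.15  ] r 0.0864 ang 143.5
[ 0.4963 -0.0198  0.15  ] r 0.0909 ang 141.1
[ 0.4964 -0.1203  0.15  ] r 0.0874 ang -142.9
[ 0.4961 -0.1233  0.15  ] r 0.0847 ang -146.8
[ 0.5953 -0.1536  0.15  ] r 0.0908 ang -71.2
[ 0.5968 -0.1571  0.15  ] r 0.0855 ang -69.6
tin [ 0.4319 -0.1962  0.015 ] [0.1073 0.07   0.106  0.0705]
pad [ 0.4319 -0.1962  0.015 ] 766 r 0.1829 ang -137.4
pad [ 0.4314 -0.1963  0.013 ] 766 r 0.1834 ang -137.4
tin [ 0.4341 -0.1997  0.015 ] [0.0666 0.1084 0.0699 0.1059]
pad [ 0.4341 -0.1997  0.015 ] 954 r 0.1837 ang -136.1
pad [ 0.4329 -0.1978  0.013 ] 954 r 0.1834 ang -136.8
0.2 [-3.08538051e+00 -5.86608401e-01  2.54515298e-04]
```

Axis ≈ (0.5685, -0.0697), seal arm at about 0°, pad bearing about -137° (r 0.187, which fits). I'll turn the rack clockwise about 137°, so next I check the joints for each arm I could push.

```bash
cat > mv.py <<'E'
from h import *
from scipy.spatial.transform import Rotation as Ro
A=np.array([.5685,-.0697])
def pose(b,rad,off,z,sg=1):
    t=np.radians(b);p=A+np.array([[np.cos(t),-np.sin(t)],[np.sin(t),np.cos(t)]])@[rad,off]
    return [p[0],p[1],z],(Ro.from_euler('z',b+90*sg,degrees=True)*Ro.from_euler('x',180,degrees=True)).as_rotvec()
E
python3 - <<'E'
from mv import *
for a in(0,72,144,-72,-144):
  for sg in(1,-1):
    q=[manip.solve_ik(*pose(b,.046,.016,.146,sg)) for b in np.linspace(a+36,a-137,8)]
    print(a,sg,[None if x is None else np.round(x[[0,4,5]] if hasattr(x,'shape') else np.array(x)[[0,4,5]],2).tolist() for x in q])
E
```

```text
0 1 [[-0.07, 0.9, -0.7], [-0.09, 0.92, -0.29], [-0.12, 0.93, 0.11], [-0.16, 0.93, 0.51], [-0.19, 0.92, 0.91], [-0.21, 0.9, 1.31], [-0.23, 0.88, 1.73], [-0.23, 0.86, 2.17]]
0 -1 [[-0.07, 0.9, 2.44], None, None, None, [-0.19, 0.92, -2.23], [-0.21, 0.9, -1.83], [-0.23, 0.88, -1.41], [-0.23, 0.86, -0.98]]
72 1 [[-0.08, 0.85, -1.96], [-0.06, 0.86, -1.51], [-0.06, 0.88, -1.08], [-0.07, 0.9, -0.66], [-0.1, 0.92, -0.26], [-0.13, 0.93, 0.15], [-0.16, 0.93, 0.54], [-0.19, 0.92, 0.94]]
72 -1 [[-0.08, 0.85, 1.18], [-0.06, 0.86, 1.63], [-0.06, 0.88, 2.06], [-0.07, 0.9, 2.48], None, None, None, [-0.19, 0.92, -2.2]]
144 1 [None, None, [-0.11, 0.84, -2.39], [-0.08, 0.85, -1.92], [-0.06, 0.87, -1.48], [-0.06, 0.89, -1.04], [-0.07, 0.91, -0.63], [-0.1, 0.92, -0.22]]
144 -1 [[-0.19, 0.84, -0.19], [-0.15, 0.83, 0.28], [-0.11, 0.84, 0.75], [-0.08, 0.85, 1.22], [-0.06, 0.87, 1.67], [-0.06, 0.89, 2.1], [-0.07, 0.91, 2.52], None]
-72 1 [[-0.15, 0.93, 0.47], [-0.19, 0.92, 0.87], [-0.21, 0.9, 1.28], [-0.23, 0.89, 1.7], [-0.23, 0.87, 2.13], None, None, None]
-72 -1 [None, [-0.19, 0.92, -2.27], [-0.21, 0.9, -1.86], [-0.23, 0.89, -1.45], [-0.23, 0.87, -1.01], [-0.21, 0.85, -0.57], [-0.18, 0.84, -0.1], [-0.14, 0.83, 0.37]]
-144 1 [[-0.23, 0.89, 1.66], [-0.23, 0.87, 2.09], [-0.21, 0.85, 2.54], None, None, [-0.1, 0.84, -2.35], [-0.08, 0.85, -1.89], [-0.06, 0.87, -1.44]]
-144 -1 [[-0.23, 0.89, -1.48], [-0.23, 0.87, -1.05], [-0.21, 0.85, -0.61], [-0.18, 0.84, -0.14], [-0.14, 0.83, 0.33], [-0.1, 0.84, 0.8], [-0.08, 0.85, 1.26], [-0.06, 0.87, 1.7]]
```

Arm 72 with sg=1 stays well inside the joint ranges. I'll start with a 40° push and check it.

```bash
python3 - <<'E'
from mv import *
manip.command_gripper(0.0)
manip.move_to(*pose(108,.05,0,.27))
manip.servo_line(*pose(108,.05,0,.25))
snap('top','a_top')
manip.servo_line(*pose(108,.05,0,.146),rate=.08)
print('in',manip.get_contact_force(),manip.get_time(),manip.get_width())
manip.servo_line(*pose(82,.046,.020,.146),rate=.03)
print(manip.get_contact_force())
for b in(72,62,52,42,32):
    manip.servo_line(*pose(b,.046,.015,.146),rate=.035); print(b,np.round(manip.get_contact_force(),2))
snap('top','b_top');c=snap('side','b_side');print(manip.get_time())
a=cv2.imread('pics/b_top.png')[120:270,270:430];b=cv2.imread('pics/b_side.png')[150:300,250:410]
cv2.imwrite('pics/b.png',cv2.resize(np.hstack([a,b]),None,fx=2.5,fy=2.5,interpolation=cv2.INTER_CUBIC))
E
```

```text
in [ 0.14689966  0.60010918 -0.03735288] 5.0583 -0.00023233958861663511
[-0.0937519  -0.23084468  0.15410977]
72 [ 0.16 -0.79  1.19]
62 [-0.66 -0.29  0.03]
52 [-0.18  0.48  0.31]
42 [-0.4  -0.58  0.48]
32 [-0.11 -0.24 -0.31]
7.8583
```

View pics/b.png

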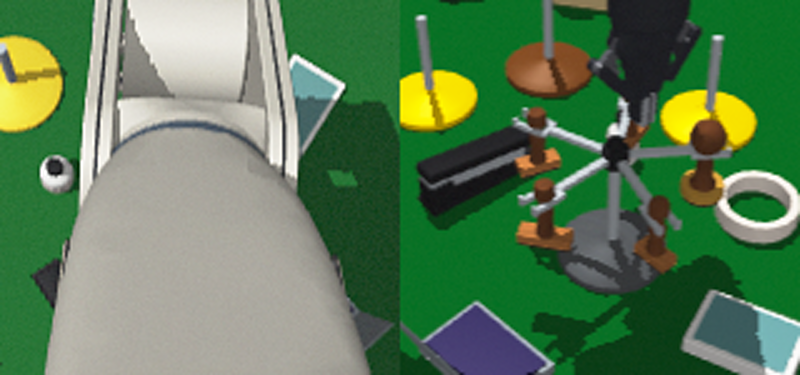

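Side view: the seal, at about (707,138) in the crop, has not moved relative to the hub, and the fingers are still up behind the far arm. I'll check the actual pose.

```bash
python3 - <<'E'
from mv import *
p=np.array(manip.get_position());print(p,manip.get_ee_rot(),pose(32,.046,.015,.146))
c=snap('side','c_side')
R=Ro.from_rotvec(manip.get_ee_rot()).as_matrix()
print('tip px',proj(c,p+R@[0,0,.022]),'tcp',proj(c,p),'hub',proj(c,[*A,.155]))
cv2.imwrite('pics/c.png',cv2.resize(c['image'][120:270,260:440,::-1],None,fx=4,fy=4,interpolation=cv2.INTER_CUBIC))
E
```

```text
[ 0.59912055 -0.03247055  0.14592433] [-1.51901618e+00 -2.74943109e+00  2.62989574e-04] ([np.float64(0.5995614234596975), np.float64(-0.03260299240292618), 0.146], array([1.52307434e+00, 2.74769885e+00, 1.68248030e-16]))
tip px [345.34912723 205.21867968] tcp [345.74102103 198.48191637] hub [335.6349779  206.15839309]
```

View pics/c.png

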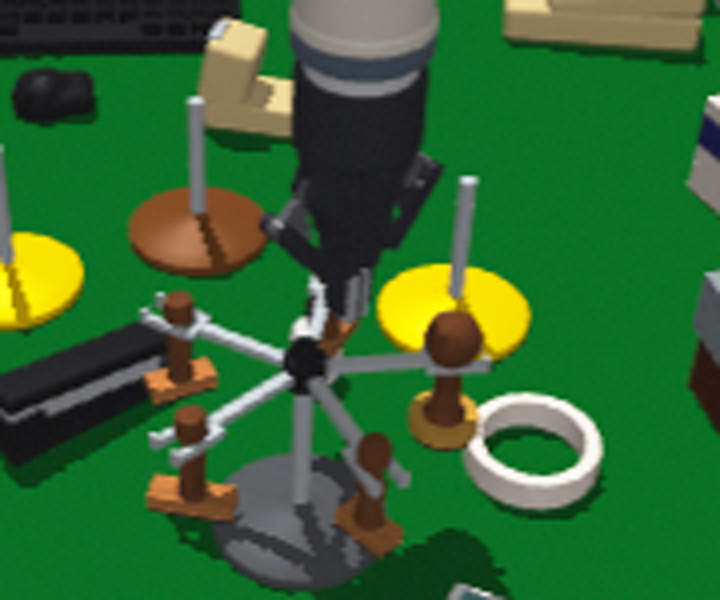

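The finger passed over the bar: in the crop the tips sit near (347,315), about TCP height, so they reach less far than stated. I'll lift, re-enter 18 mm lower (nothing is below the bars there) and push a little.

```bash
python3 - <<'E'
from mv import *
p=manip.get_position()
manip.servo_line([p[0],p[1],.205],rate=.1)
c=snap('side');
q=np.array(manip.get_position());print('lifted: tcp px',proj(c,q),'tip px',proj(c,q-[0,0,.022]))
cv2.imwrite('pics/d1.png',c['image'][:,:,::-1])
manip.servo_line(*pose(108,.05,0,.205),rate=.15)
manip.servo_line(*pose(108,.05,0,.128),rate=.08)
print('in',np.round(manip.get_contact_force(),2))
manip.servo_line(*pose(82,.046,.020,.128),rate=.04)
for b in(72,62,52):
    manip.servo_line(*pose(b,.046,.015,.128),rate=.035); print(b,np.round(manip.get_contact_force(),2))
c=snap('side');print(manip.get_time(),manip.get_position())
a=cv2.imread('pics/d1.png')
cv2.imwrite('pics/d.png',cv2.resize(np.hstack([a[130:280,280:410],c['image'][130:280,280:410,::-1]]),None,fx=3,fy=3,interpolation=cv2.INTER_CUBIC))
E
```

```text
lifted: tcp px [346.64385555 179.57326362] tip px [346.22589131 186.87960037]
in [-0.12  0.42  0.99]
72 [-0.76  0.95 -0.11]
62 [-1.11 -0.92 -0.15]
52 [ 0.27 -0.34  0.7 ]
13.2583 [ 0.58474935 -0.02419893  0.12797267]
```

View pics/d.png

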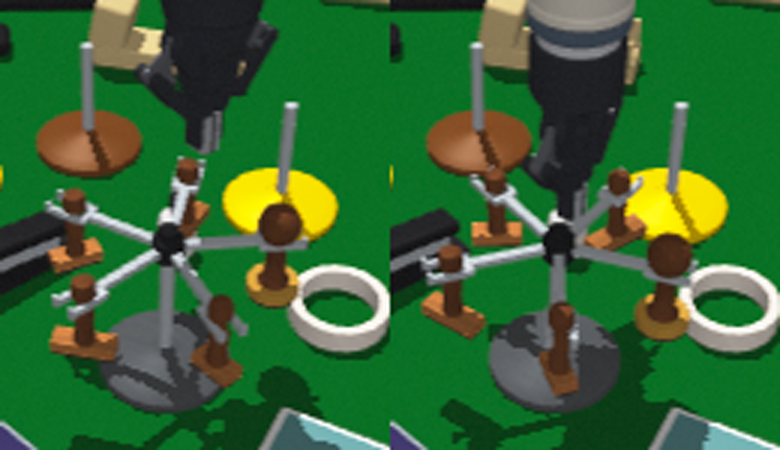

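Now the bar is engaged: the rack has turned about 20° and every stamp is still hanging. I'll continue to about 6° short, then measure.

```bash
python3 - <<'E'
from mv import *
for b in range(42,-59,-10):
    manip.servo_line(*pose(b,.046,.015,.128),rate=.035)
manip.servo_line(*pose(-59,.046,.015,.128),rate=.03)
print(np.round(manip.get_contact_force(),2))
c=snap('side','e_side');print(manip.get_time(),manip.get_position())
cv2.imwrite('pics/e.png',cv2.resize(c['image'][175:325,240:420,::-1],None,fx=4,fy=4,interpolation=cv2.INTER_CUBIC))
E
```

```text
[0.38 0.43 0.88]
17.8667 [ 0.60511689 -0.10131367  0.12799079]
```

View pics/e.png

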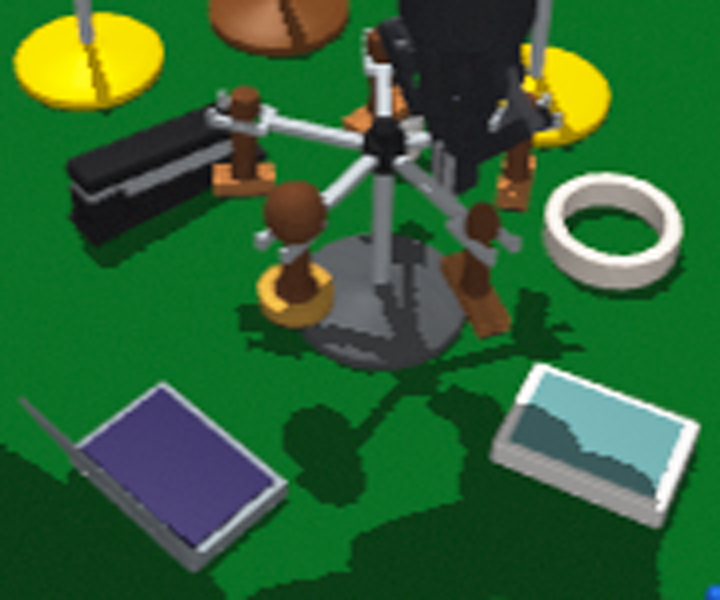

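The seal ball is at (295,211) in the crop; the pushed stamp's knob is at (482,221), the others at (246,103) and (379,45). The pad has not moved. I'll work out the angles.

```bash
python3 - <<'E'
from mv import *
c=snap('side')
a=[.5691,-.0714]
for x,y,z,k in((295,211,.154,0),(482,221,.15,72),(246,103,.15,-72),(379,45,.15,-144)):
    p=plane(c,240+(x+.5)/4-.5,175+(y+.5)/4-.5,z);d=p[:2]-a
    print(np.round(p,4),np.hypot(*d),(np.degrees(np.arctan2(d[1],d[0]))-k+180)%360-180)
h=cv2.cvtColor(c['image'],cv2.COLOR_RGB2HSV)
# pad seen in this same view
from meas import cen
m,_,_=cen(c['image'],(112,60,30),(150,255,255),(250,265,315,320));p=plane(c,*m,.013);d=p[:2]-a;print('pad',p,np.degrees(np.arctan2(d[1],d[0])))
E
```

```text
[ 0.5092 -0.1363  0.154 ] 0.08828486845649472 -132.68711965752934
[ 0.6132 -0.1507  0.15  ] 0.09076247675174755 -132.91872489072543
[ 0.488  -0.0337  0.15  ] 0.08947039666237933 -132.91242390485257
[0.5769 0.0164 0.15  ] 0.08811280330920351 -131.07031203577372
pad [ 0.43268843 -0.19787571  0.013     ] -137.1644705354072
```

```bash
python3 - <<'E'
from mv import *
manip.servo_line(*pose(-63.4,.046,.015,.128),rate=.015)
manip.hold(.3)
manip.servo_line(*pose(-55,.047,.020,.128),rate=.03)
manip.servo_line(*pose(-29,.05,0,.128),rate=.04)
manip.servo_line(*pose(-29,.05,0,.27),rate=.12)
manip.set_joints([-1.214,0.423,1.63,0,1.089,0.6])
c=snap('top','f_top');snap('side','f_side');print(manip.get_time())
cv2.imwrite('pics/f.png',cv2.resize(c['image'][145:285,285:435,::-1],None,fx=4,fy=4,interpolation=cv2.INTER_CUBIC))
E
```

```text
23.4167
```

View pics/f.png

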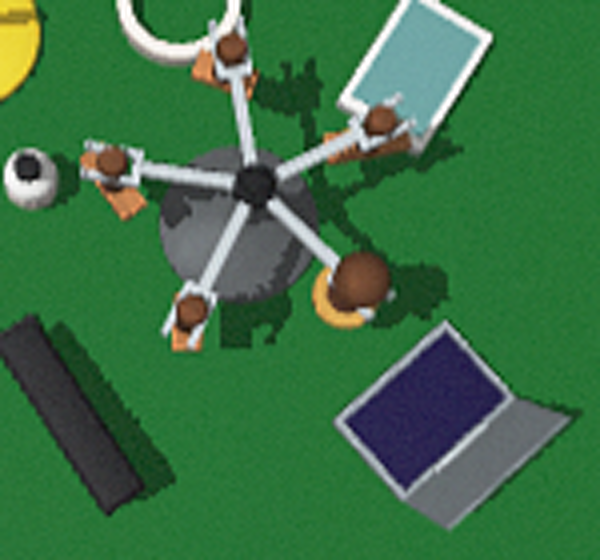

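Top view: all five stamps are hanging, the pad is unmoved at (425,409), and the seal ball is at (360,282). The other knobs are at (231,49), (381,121), (111,162) and (191,309). I'll compute the residual angle.

```bash
python3 - <<'E'
from mv import *
c=snap('top')
f=lambda x,y,z:plane(c,285+(x+.5)/4-.5,145+(y+.5)/4-.5,z)[:2]
L=[(360,282,.154,0),(381,121,.15,72),(231,49,.15,144),(111,162,.15,-144),(191,309,.15,-72)]
P=np.array([f(*l[:3]) for l in L]);a=P.mean(0);print('axis',a)
r=[(np.degrees(np.arctan2(*(p-a)[::-1]))-l[3]+180)%360-180 for p,l in zip(P,L)]
print(np.round(r,1),np.mean(r),np.hypot(*(P-a).T))
p=f(425,409,.015)
for A0 in(a,[.5687,-.0684],f(256,184,.152)):
    d=p-A0;print('pad',A0,np.degrees(np.arctan2(d[1],d[0])),np.hypot(*d))
E
```

```text
axis [ 0.56739129 -0.06725039]
[-135.4 -136.1 -135.9 -135.5 -135.9] -135.75141456710617 [0.09017824 0.0908934  0.0893324  0.09174723 0.08952032]
pad [ 0.56739129 -0.06725039] -136.48416040182798 0.1869556444082216
pad [0.5687, -0.0684] -137.0153562465595 0.1871211692807132
pad [ 0.56669424 -0.06784796] -136.4698058952993 0.18603869762976802
```

The seal arm is within about 1° of the pad's bearing, so I'm handing in.

```bash
python3 -c "
from rig import manip
print(manip.sign_off())"
```

```text
the job is handed in; nothing more can be done
None
```

The job is handed in: I turned the rack clockwise until the round seal's arm pointed at the ink pad, within about 1° by the top camera, with all five stamps still hanging, the ink pad unmoved and the arm clear; the first push slid over the bar without turning the rack, so I redid it lower.

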